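Charge a mill drum from the ball hopper

ROBOT

A 6-joint arm with a two-finger parallel gripper is mounted at the origin on a cart in front of the work surface, level with it; the furniture and walls round the work are solid. World frame = base frame: x ahead of the robot, y to its left, z up, the work surface at z = 0. Lengths are in m, angles in rad, forces in N, time in s.
With the tool pointing down it reaches from about 0.425 to 0.95 m from the base axis. Payload 3.5 kg.
Tool frame: the origin (TCP) lies midway between the tips of the shut fingers; the grasp point (between the pads) lies grasp_offset behind it (grasp_offset is the distance from the TCP to the grasp point, in m); z points along the fingers, y is the direction in which the jaws open and shut (so a half turn about z gives the same grasp; the last joint's range is limited). The gripper opens to 85 mm and grips with 20 to 120 N. Pads are 22 mm wide; open, the fingers measure 114 mm over their backs; the gripper's body (76 mm by 85 mm) begins 54 mm behind the grasp point. The pads swing forward as they close: fully open they stand 13 mm farther back than shut.
Start: joints at [-1.394, 0.286, 1.577, -0, 1.279, -0.15], TCP at [0.217, -0.639, 0.231] pointing down, gripper open.
Joint ranges: [-2.77, 2.77], [-0.9, 2.22], [0.21, 2.48], [-1.53, 4.67], [0.24, 2.81], [-2.84, 2.84]. Speed limits (rad/s): [2.79, 2.79, 3.14, 3.14, 3.14, 3.14].

INTERFACE

Orientations are given as a unit quaternion [x, y, z, w].
In Python, from plant import * gives the robot as it stands.
- The arm moves only by the tool jog_arm, never from a script. Its argument "targets" is text: rows parted by semicolons, each of 7 numbers parted by spaces: the shift along the world's x, y, z in mm, then the turn, a rotation vector about the world's x, y, z in degrees, then the gripper's target within -1 to 1 (fully open at 1, half-way at 0, shut at -1). A call has 1 to 10 rows; each row shifts and turns the pose as measured when the row begins; what a row does not reach is not made up. A row lasts 1/12 s, in which the tool goes at most 41.7 mm and 7.16 degrees, less where a joint would pass 70% of its speed; a pose out of reach is approached as far as the arm can. A call with a gripper value outside its range is refused whole. The fingers move at their own pace and stop on an object; "force" is the grip in N (left out, the last holds). Time passes only in rows, so rows that do not move let the fingers close. It gives the time, the measured TCP pose, the force and the opening at its end, in the units of the state.
- get_state(): the state, without advancing time (a new reading comes with each control period).
- read_camera(name): name is "scene" or "top" or "wrist"; returns a dict with "pixels" (480x640x3 uint8, blue, green, red), "mtx" (3x3 intrinsics, pixels), "world_from_camera" (4x4, takes a point from camera to world coordinates). Camera axes: x right, y up, looking along -z (the intrinsics and any distortion apply to the point x, -y, -z); pixel columns grow to the right and rows downward; lengths in m; the calibration is good to about 2 mm. A picture is of the moment at which its call begins. There is no depth.
- sign_off(): hands the job in, once; it reports no verdict.
Trained networks look in a picture, given as the dict that the camera call returned (one of the last four; its "shot" number tells which), for a name from the list of things; names that differ only in an ending like _2 or _b are one class to them, and where a whole thing is asked for, a point or a joint stands for the part that bears it (a point fixed in the world has none). Each returns a list of dicts, best first, with "p" (0 to 1); they miss things now and then, are a little off and sometimes report something else, mostly with a low value. They report only what shows in the picture. A call takes as long as a camera call.
- spot_in(target, picture): "uv" ([column, row] in pixels, amid what is visible of it).
- silhouettes(target, picture): "mask" (480x640 bool, what is visible of it) and "uv" ([column, row] in pixels, amid what is visible of it).
- mark_of(target, picture): "uv" ([column, row] in pixels: a listed point, or the origin of a listed thing).
The state is a dict: "time": time; "qpos": joint angles; "dq": joint speeds; "joint_efforts": joint torques, N m; "eef_pos": TCP position; "tcp_rot": TCP orientation; "contact_force": force on the tool from outside, world axes, zero at the start; "wrist_torque": the same for the moment, N m; "opening": opening from 0.0 (shut) to 1.0 (fully open).
Only numpy, scipy, OpenCV 4.12 (cv2) and the standard library are available. Lean on these libraries where they do the work, as an engineer would, in place of code of your own. Each camera call takes 0.05 s, during which the arm holds its last target.

TASK

Take the small mill drum from the draining rack and lay it on the two rollers under the hopper spout, its port end up to the back stop, and let go so that its heavy side rolls down and the port comes to rest facing up. Then draw the hopper's orange slide gate right out to its end stop so that all five grinding balls drop into the drum, and leave the gate open. Leave the two bottles and the tip box where they stand.

Things in the scene. Friction and masses are not known exactly. Their poses are not given: they have to be found in the camera images.
- drum: grinding drum of a small mill, bare metal, hollow, 0.36 to 0.56 kg: round body 60 mm in diameter, black rubber riding rings 68 mm in diameter and 8 mm wide at both ends, 116 mm long. Origin: middle of its axis. x: along the axis to the port end; z: out through the port. It starts in the draining rack, sloping 30 degrees, port end low, port turned 150 degrees from up, held by friction
- drum_grip (a point): middle of the plain zone where the drum is gripped across its 60 mm: on the axis, 30 mm from the drum's middle towards the plain end (zone: drum x = -50 to -3 mm). Axes as drum
- port (a point): middle of the drum's open port, at the outside of the wall (drum x = +20, z = +30 mm): a window with a blue gasket, 46 mm long, 42 mm wide, spanning 45 degrees each way from z. A dark steel balance bar 90 x 20 mm on the wall opposite (out to a radius of 32.5 mm) makes that side heavy: on free rollers the drum swings port up and is still after 2 to 4 s
- stand: charging stand, fixed: hopper and chute over a roller bed. Origin: on the worktop straight below the spout; x to the back, y to its left, z up. Grey base 10 mm thick, x = -95 to 135, y = -62 to 62 mm. Above the gate stands the hopper: upright clear front at x = +10 mm, y = -48 to 48 mm, 215 to 303 mm high, so that a gripper must come to the gate's handle leaning 25 to 45 degrees to the front
- seat (a point): where the drum's middle lies when seated on the rollers, drum x along stand x: stand x = -20 mm, 59 mm up. Free black rollers, radius 9 mm, lie along x at y = +25 and -25 mm, axis 24 mm up, stand x = -84 to 34 mm. Front bearings 32 mm high at x = -93 to -85. A plate 50 mm high with its face 2 mm behind the seated drum's end stops it at the back. Axes as stand
- spout (a point): middle of the mouth of the steel drop spout, 114 mm up (outside 34 x 30 mm, stand x = -19 to 15 mm, going up from here); the seated drum's rings reach 93 mm up, and its port lies right below. Bring the drum in from the front, raised 5 to 12 mm, with the gripper leaning to the front to clear the spout. Axes as stand
- gate (a joint): slide gate of the hopper chute: 0 shut, 0.045 m drawn out to its end stop. It slides up and to the front, 32 degrees from vertical, with about 3 N of friction, and stays where it is left
- gate_grip (a point): middle of the gate's orange handle, a rounded block 36 mm wide (y), 13 mm thick (x), 26 mm long (z), about 233 mm up when shut. z: the way the gate is drawn (up and to the front); y: the stand's left; x: up the chute to the back. Grip it across its 36 mm. The dark guides below it, 42 mm wide, end 29 mm down z from here
- ball_1: steel grinding ball 16 mm in diameter, 17 g, number 1 in the row behind the gate in the hopper chute; origin at its centre
- ball_2: steel grinding ball 16 mm in diameter, 17 g, number 2 in the row behind the gate in the hopper chute; origin at its centre
- ball_3: steel grinding ball 16 mm in diameter, 17 g, number 3 in the row behind the gate in the hopper chute; origin at its centre
- ball_4: steel grinding ball 16 mm in diameter, 17 g, number 4 in the row behind the gate in the hopper chute; origin at its centre
- ball_5: steel grinding ball 16 mm in diameter, 17 g, number 5 in the row behind the gate in the hopper chute; origin at its centre
- rack: white draining rack, fixed: drip tray 175 x 90 x 14 mm carrying a 90-degree V trough, 116 mm long, that slopes 30 degrees down to the back and holds the drum; the trough is only 54 mm wide, below the drum's sides, so fingers pass on both sides. Origin: on the worktop under the drum's middle, which lies 88 mm up; x to the back, z up
- spirit_bottle: clear litre bottle with a white cap, 78 mm in diameter, 232 mm high, standing close to the right of the stand; origin at the middle of its foot
- spray_bottle: trigger spray bottle with a green head, 79 x 102 x 214 mm, standing to the left of the stand's rear; origin in the middle of its foot
- tip_box: closed pipette-tip box with a blue lid, 92 x 122 x 67 mm, standing in front between rack and stand; origin in the middle of its foot

How it is judged:
By the outcome, as a careful person would: the job done as asked, in the order asked, and still so for the second after the job is handed in, with the robot touching nothing.
It also fails if it takes over 58 s, if anything falls off the work surface, if the arm or the gripper's body presses on something with over 40 N, if the wrist force passes 120 N, or if a joint passes its speed limit or range.

## Working session

There is one attempt and no reset: what is moved stays moved. The work goes in short steps, Python scripts to look and compute and a tool call to move; the robot and the scene stay as the last step left them, time stands still between calls to the robot, and variables do not carry over. Pictures are saved under pics/ and viewed, and the job is handed in when it is done.

Besides the shell and the picture viewer there is one more tool, called after "Call:" in YAML: its name, and indented under it one key for each argument. jog_arm: Moves the arm, as the interface text tells. Its arguments: {"type":"object","properties":{"targets":{"type":"string"},"force":{"type":"number"}},"required":["targets"]}

```bash
ls; mkdir -p pics
python3 - <<'E'
from plant import *
import cv2
print(get_state())
for n in ["scene","top","wrist"]:
    p=read_camera(n); cv2.imwrite(f"pics/{n}0.png",p["pixels"]); print(n,p["mtx"].tolist(),p["world_from_camera"].round(4).tolist(),[k for k in p])
    for t in ["drum","drum_grip","port","stand","seat","spout","gate_grip","rack","spirit_bottle","spray_bottle","tip_box"]:
        try: print(t,[(m["uv"],m["p"]) for m in mark_of(t,p)[:2]])
        except Exception as e: print(t,e)
E
```

```text
pics
{'time': 0.0, 'qpos': array([-1.39400978e+00,  2.87198542e-01,  1.57817919e+00, -2.32071857e-05,
        1.27863686e+00, -1.50001177e-01]), 'dq': array([-0.00022527, -0.00177995, -0.00136104, -0.00097546,  0.00111935,
        0.00118898]), 'joint_efforts': array([-3.48090889e-04, -4.05979156e+01, -2.92627430e+01, -1.34341963e-04,
        5.98694067e-03, -4.92468274e-06]), 'eef_pos': array([ 0.21657976, -0.63860529,  0.2299241 ]), 'tcp_rot': array([ 9.86679625e-01,  1.62670988e-01, -2.73245055e-05, -1.21071412e-03]), 'contact_force': array([-0.03482667, -0.24087482,  0.22132017]), 'wrist_torque': array([0.02761649, 0.03585792, 0.02074301]), 'opening': 1.0012975654987903}
scene [[514.6238590308527, 0.0, 315.4044372007968], [0.0, 514.6238590308527, 251.13266015741226], [0.0, 0.0, 1.0]] [[-0.7413, 0.4683, -0.4808, 0.0143], [-0.6711, -0.529, 0.5194, 0.746], [-0.0111, 0.7077, 0.7064, 0.9502], [0.0, 0.0, 0.0, 1.0]] ['pixels', 'mtx', 'world_from_camera', 'shot']
drum [([246.5, 346.5], 0.75)]
drum_grip [([254.6, 352.5], 0.62)]
port [([248.3, 348.7], 0.65)]
stand [([306.9, 266.7], 0.84)]

[... 736 characters left out ...]
.9], 0.33)]
spout [([352.4, 191.4], 0.82), ([208.2, 250.1], 0.23)]
gate_grip [([357.1, 188.0], 0.81), ([350.3, 201.3], 0.46)]
rack [([208.0, 247.9], 0.74)]
spirit_bottle [([399.9, 201.1], 0.76), ([349.5, 138.1], 0.28)]
spray_bottle [([287.2, 175.6], 0.83)]
tip_box [([314.7, 345.6], 0.57)]
wrist [[362.45536673063526, 0.0, 317.00665849787435], [0.0, 362.45536673063526, 238.39158022413315], [0.0, 0.0, 1.0]] [[0.3211, 0.9023, 0.2877, 0.291], [-0.947, 0.3059, 0.0976, -0.6142], [0.0001, -0.3038, 0.9527, 0.3739], [0.0, 0.0, 0.0, 1.0]] ['pixels', 'mtx', 'world_from_camera', 'shot']
drum []
drum_grip []
port []
stand []
seat []
spout []
gate_grip []
rack []
spirit_bottle []
spray_bottle []
tip_box []
```

View pics/scene0.png

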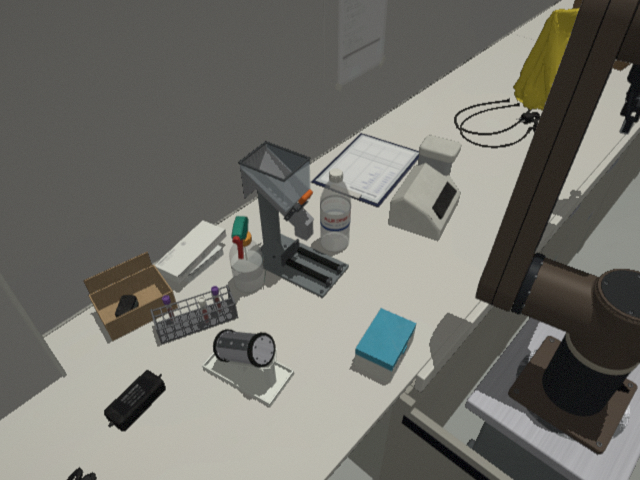

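View pics/top0.png

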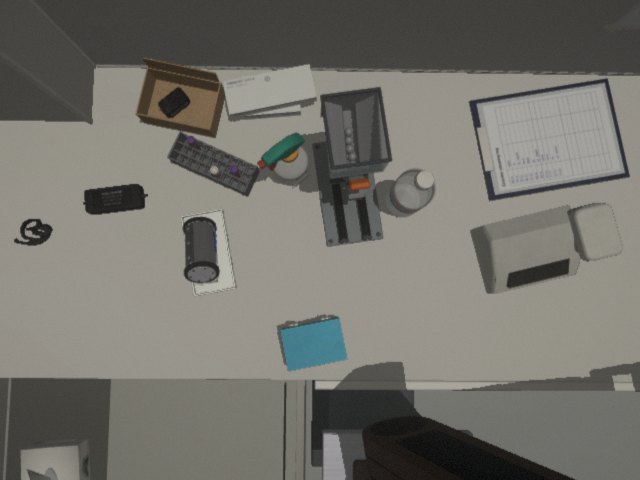

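The top view shows the drum and rack at about (202,250), the stand bed at (350,215), the gate handle at (358,185), the tip box at (313,344) and the spirit bottle at (411,191). I'll zoom in to get the edges.

Run:
```python
import cv2
t=cv2.imread('pics/top0.png'); s=cv2.imread('pics/scene0.png')
cv2.imwrite('pics/top_a.png',cv2.resize(t[200:310,160:260],None,fx=5.4,fy=5.4,interpolation=cv2.INTER_CUBIC))
cv2.imwrite('pics/top_b.png',cv2.resize(t[80:260,300:450],None,fx=3.3,fy=3.3,interpolation=cv2.INTER_CUBIC))
cv2.imwrite('pics/sc_a.png',cv2.resize(s[130:310,220:370],None,fx=3.3,fy=3.3,interpolation=cv2.INTER_CUBIC))
cv2.imwrite('pics/sc_b.png',cv2.resize(s[310:420,190:310],None,fx=5.4,fy=5.4,interpolation=cv2.INTER_CUBIC))
```

```text
(no output)
```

View pics/top_a.png

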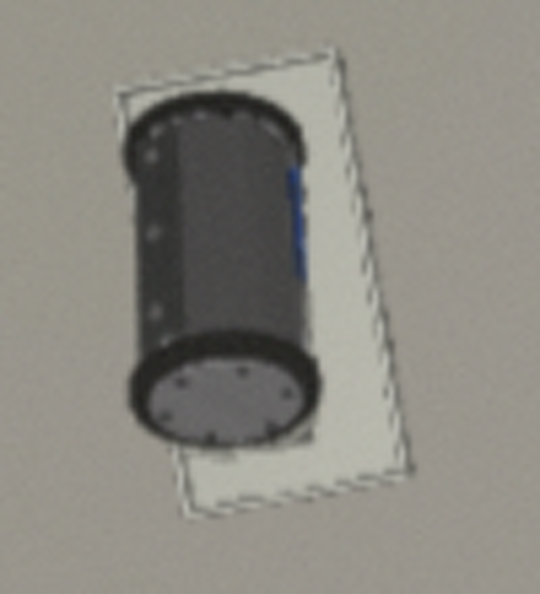

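View pics/top_b.png

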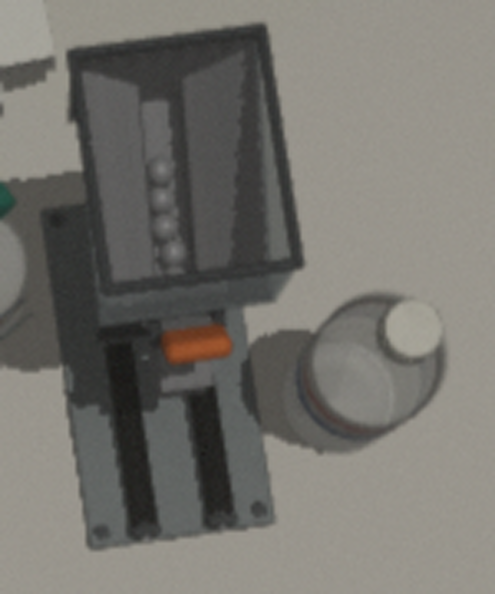

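View pics/sc_a.png

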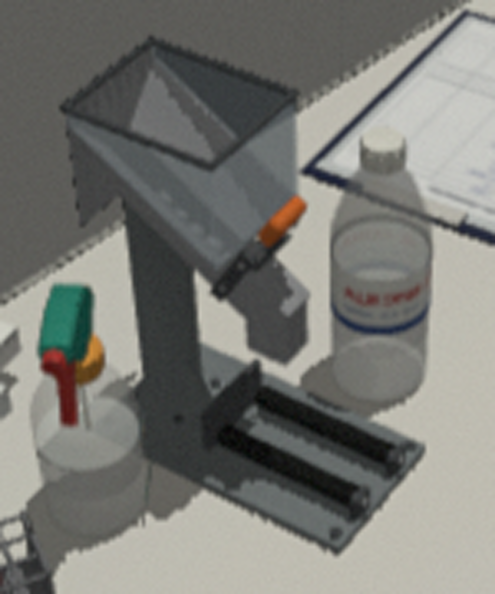

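View pics/sc_b.png

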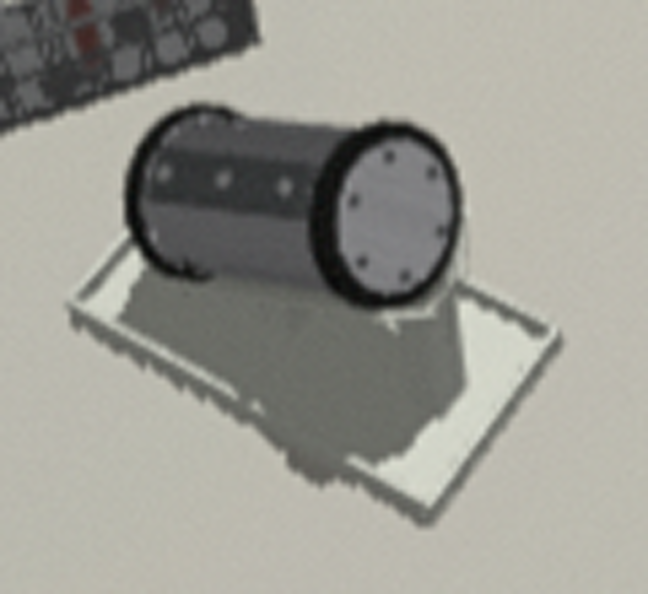

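```bash
cat > h.py <<'E'
from plant import *
import numpy as np, cv2
from scipy.optimize import least_squares
from scipy.spatial.transform import Rotation as R
def ray(p,uv):
    M=np.array(p["world_from_camera"]);K=np.array(p["mtx"])
    d=np.array([(uv[0]-K[0,2])/K[0,0],-(uv[1]-K[1,2])/K[1,1],-1.0])
    return M[:3,3],M[:3,:3]@d
def at_z(p,uv,z):
    o,d=ray(p,uv); return o+d*(z-o[2])/d[2]
def proj(p,X):
    M=np.array(p["world_from_camera"]);K=np.array(p["mtx"])
    c=(np.atleast_2d(X)-M[:3,3])@M[:3,:3]
    return np.c_[K[0,2]+K[0,0]*c[:,0]/-c[:,2],K[1,2]-K[1,1]*c[:,1]/-c[:,2]]
def tri(obs):
    A=0;b=0
    for p,uv in obs:
        o,d=ray(p,uv);d=d/np.linalg.norm(d);P=np.eye(3)-np.outer(d,d);A=A+P;b=b+P@o
    return np.linalg.solve(A,b)
def fit(obs,x0):
    # obs: list of (cam,uv,local xyz) ; pose x,y,yaw on table
    def res(v):
        r=[]
        Rz=R.from_euler('z',v[2]).as_matrix()
        for p,uv,l in obs: r.append((proj(p,Rz@np.array(l)+[v[0],v[1],0])[0]-uv))
        return np.array(r).ravel()
    s=least_squares(res,x0,loss='soft_l1'); return s.x,res(s.x).reshape(-1,2)
E
python3 - <<'E'
from h import *
s=read_camera("scene");t=read_camera("top")
for n,c in [("L",[(181.9,217.0),(222.4,209.3),(235.9,287.4),(195.2,295.7)])]:
    P=np.array([at_z(t,u,0.014) for u in c]);print(P.round(4).tolist(),np.linalg.norm(np.diff(P,axis=0),axis=1))
    for u in [(203,366.1),(269.1,404.8),(294,371.5)]: print(at_z(s,u,.014).round(4))
B=[(327.9,245.8),(382.4,237.6),(313,143.6)]
print(np.array([at_z(t,u,.01) for u in B]).round(4))
sb=lambda a,b:(220+a/3.3,130+b/3.3)
obs=[(t,B[0],(-.095,.062,.01)),(t,B[1],(-.095,-.062,.01)),(t,B[2],(.135,.062,.01)),
 (s,sb(337,548),(-.095,.062,.01)),(s,sb(424,445),(-.095,-.062,.01))]
v,r=fit(obs,[.5,.1,.1]);print("stand",v,r.round(1).tolist())
h=P.mean(0)
for tg in ["spirit_bottle","spray_bottle","tip_box","rack","drum"]:
  for p in (s,t):
    m=silhouettes(tg,p)
    if m:
      k=m[0]["mask"];ys,xs=np.nonzero(k);print(tg,m[0]["p"],xs.min(),xs.max(),ys.min(),ys.max())
E
```

```text
[[0.6048, 0.4658, 0.014], [0.6224, 0.3793, 0.014], [0.4549, 0.3466, 0.014], [0.4367, 0.4324, 0.014]] [0.0882503  0.17068659 0.08776611]
[0.5985 0.4694 0.014 ]
[0.4305 0.4385 0.014 ]
[0.4462 0.3509 0.014 ]
[[0.5459 0.151  0.01  ]
 [0.5648 0.033  0.01  ]
 [0.7706 0.1851 0.01  ]]
stand [0.64713895 0.10597803 0.14173111] [[-1.4, 0.7], [0.8, 1.3], [-0.6, -0.6], [-0.5, -1.3], [0.3, -1.5]]
spirit_bottle 0.93 319 351 169 252
spirit_bottle 0.61 385 435 169 217
spray_bottle 0.73 229 265 216 294
spray_bottle 0.89 257 308 133 186
tip_box 0.59 354 415 309 382
tip_box 0.75 280 346 317 371
rack 0.66 202 293 350 407
rack 0.6 181 235 209 296
drum 0.9 213 275 330 368
drum 0.83 184 218 217 282
```

Run:
```python
from h import *
s=read_camera("scene");t=read_camera("top")
a=tri([(s,(263.1,349.4)),(t,(203.1,274.1))]);print("plain end",a.round(4), at_z(t,(203.1,274.1),.117).round(4),at_z(s,(263.1,349.4),.117).round(4))
for yaw in (.17,.19,.21):
  for src in (a,):
    print(yaw,(a+.058*np.array([np.cos(.5236)*np.cos(yaw),np.cos(.5236)*np.sin(yaw),-.5])).round(4))
# overlay fit w/ silhouettes
def pts(v):
    yaw=v[2];c=np.array([v[0],v[1],.088]);ax=np.array([np.cos(.5236)*np.cos(yaw),np.cos(.5236)*np.sin(yaw),-.5])
    y=np.array([-np.sin(yaw),np.cos(yaw),0]);z=np.cross(ax,y);th=np.linspace(0,2*np.pi,60)
    out=[]
    for x,r in [(-.058,.034),(-.05,.034),(.05,.034),(.058,.034),(-.05,.03),(.05,.03)]:
        out+= [c+ax*x+r*(np.cos(q)*y+np.sin(q)*z) for q in th]
    return np.array(out)
for v in ([.5297,.406,.19],):
  for p,n in((s,"scene"),(t,"top")):
    img=cv2.resize(p["pixels"],None,fx=5,fy=5,interpolation=cv2.INTER_CUBIC)
    for u in proj(p,pts(v)): cv2.circle(img,tuple(int(q) for q in (u+.5)*5),1,(0,255,255),-1)
    o=(190,310) if n=="scene" else (160,200)
    cv2.imwrite(f"pics/ov_{n}.png",img[o[1]*5:o[1]*5+550,o[0]*5:o[0]*5+550])
```

```text
plain end [0.4804 0.3967 0.1113] [0.4807 0.3958 0.117 ] [0.4769 0.3988 0.117 ]
0.17 [0.5299 0.4052 0.0823]
0.19 [0.5298 0.4062 0.0823]
0.21 [0.5296 0.4072 0.0823]
```

View pics/ov_top.png

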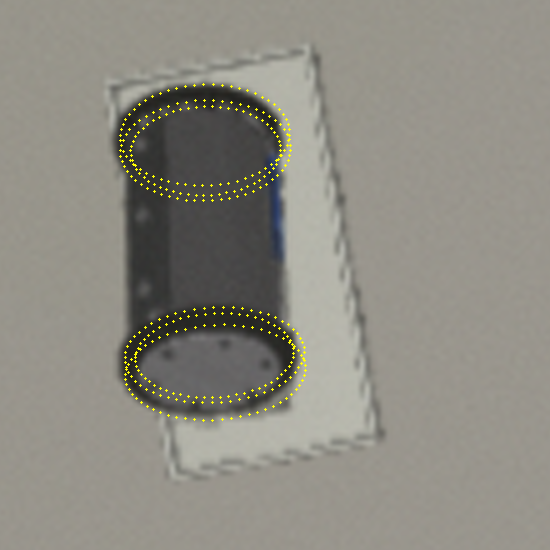

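View pics/ov_scene.png

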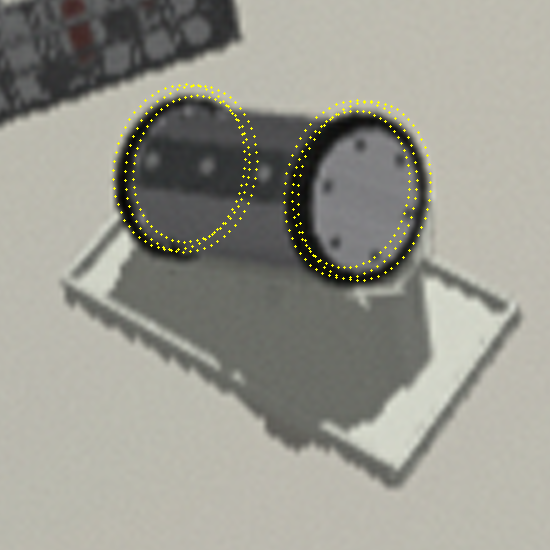

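The overlay puts the drum middle near (0.531, 0.407, 0.088) with yaw about 0.19. That's good enough for an approach, and I'll refine it with the wrist camera. Starting the arc over to the rack now.

Call:
jog_arm:
  targets: "25 30 10 0 0 0 1;25 30 10 0 0 0 1;25 30 10 0 0 -1 1;25 30 10 0 0 -1 1;25 30 10 0 0 -1 1;25 30 10 0 0 -1 1;25 30 10 0 0 -1 1;25 30 10 0 0 -1 1;25 30 10 0 0 -1 1;20 36 0 0 0 -1 1"
  force: 80

```text
time: 3.33
eef_pos: [0.4618, -0.3273, 0.3228]
tcp_rot: [0.997, 0.083, 0.001, -0.0]
contact_force: [0.5, -1.0, 0.7]
opening: 1.004
```

Call:
jog_arm:
  targets: "10 40 0 0 0 0 1;10 40 0 0 0 0 1;10 40 0 0 0 0 1;10 40 0 0 0 0 1;5 40 0 0 0 0 1;0 40 0 0 0 0 1;0 40 0 0 0 0 1;0 40 0 0 0 0 1;0 40 0 0 0 0 1;0 40 0 0 0 0 1"

```text
time: 4.17
eef_pos: [0.5079, 0.0845, 0.3267]
tcp_rot: [0.997, 0.082, 0.006, 0.002]
contact_force: [-0.5, -0.9, 0.1]
opening: 1.0
```

Call:
jog_arm:
  targets: "0 40 0 0 0 0 1;0 40 0 0 0 0 1;0 40 0 0 0 0 1;0 40 0 0 0 0 1;0 40 0 0 0 0 1;0 40 0 0 0 0 1;0 36 -20 0 0 1 1;0 15 -20 0 0 0 1;0 0 0 0 0 0 1;0 0 0 0 0 0 1"

```text
time: 5.0
eef_pos: [0.5027, 0.3955, 0.2899]
tcp_rot: [0.995, 0.097, 0.011, -0.0]
contact_force: [0.7, -0.1, 0.8]
opening: 1.005
```

Run:
```python
from h import *
import plant
print([x for x in dir(plant) if 'off' in x], getattr(plant,'grasp_offset',None))
st=get_state();print(st['time'],st['eef_pos'].round(4),st['tcp_rot'].round(4),st['qpos'].round(3))
w=read_camera("wrist");cv2.imwrite("pics/w1.png",w["pixels"])
np.savez("w1.npz",M=w["world_from_camera"],K=w["mtx"])
for t in ["drum","drum_grip","rack"]: print(t,[(m["uv"],m["p"]) for m in mark_of(t,w)[:2]])
def pts(v):
    yaw=v[2];c=np.array([v[0],v[1],.088]);ax=np.array([np.cos(.5236)*np.cos(yaw),np.cos(.5236)*np.sin(yaw),-.5])
    y=np.array([-np.sin(yaw),np.cos(yaw),0]);z=np.cross(ax,y);th=np.linspace(0,2*np.pi,90)
    out=[]
    for x,r in [(-.058,.034),(-.05,.034),(.05,.034),(.058,.034)]:
        out+= [c+ax*x+r*(np.cos(q)*y+np.sin(q)*z) for q in th]
    return np.array(out)
img=w["pixels"].copy()
for u in proj(w,pts([.531,.407,.19])): cv2.circle(img,tuple(int(q) for q in u),0,(0,255,255),-1)
cv2.imwrite("pics/w1o.png",img)
```

```text
['grasp_offset', 'sign_off'] 0.0187
5.0 [0.5027 0.3955 0.2899] [ 9.953e-01  9.660e-02  1.110e-02 -2.000e-04] [ 0.512  0.161  1.618 -0.009  1.342  1.891]
drum [([309.6, 181.1], 0.89)]
drum_grip [([308.4, 211.9], 0.74)]
rack []
```

View pics/w1o.png

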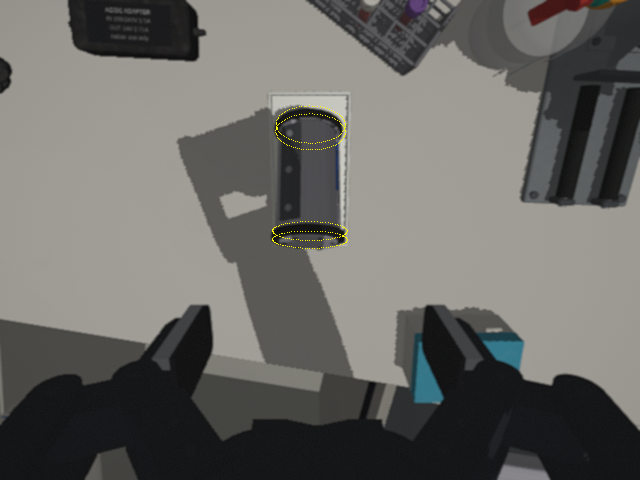

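The wrist overlay matches the rings to about 1 px, so the estimate (0.531, 0.407, yaw 0.19) holds. Descending over the grip zone.

Call:
jog_arm:
  targets: "2 4 -38 0 0 0 1;2 3 -38 0 0 0 1;0 0 -38 0 0 0 1;0 0 -38 0 0 0 1;0 0 -25 0 0 0 1;0 0 -15 0 0 0 1;0 0 -8 0 0 0 1;0 0 0 0 0 0 1"

```text
time: 5.87
eef_pos: [0.5175, 0.393, 0.1015]
tcp_rot: [0.996, 0.087, 0.026, -0.006]
contact_force: [-0.7, -0.4, 0.7]
opening: 0.996
```

Run:
```python
from h import *
st=get_state();print(st['time'],st['eef_pos'].round(4),st['tcp_rot'].round(4),st['contact_force'])
w=read_camera("wrist");cv2.imwrite("pics/w2.png",w["pixels"])
```

```text
5.8667 [0.5175 0.393  0.1015] [ 0.9958  0.0872  0.026  -0.0056] [-0.67005674 -0.38640697  0.71137981]
```

View pics/w2.png

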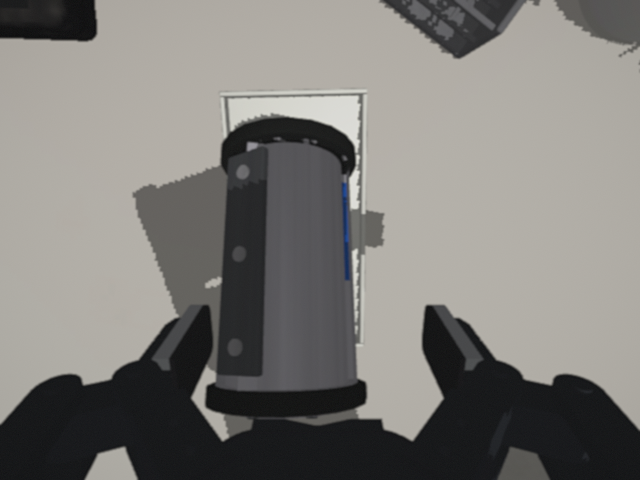

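```bash
cat >> h.py <<'E'
def turn(q_des,q=None):
    q=get_state()['tcp_rot'] if q is None else q
    return np.degrees((R.from_quat(q_des)*R.from_quat(q).inv()).as_rotvec())
def qdes(yaw,lean):
    # fingers down, tool x at yaw; lean rad: fingers point to back (yaw dir), body to front
    r=R.from_euler('z',yaw)*R.from_euler('y',-lean)*R.from_quat([1,0,0,0]); return r.as_quat()
def ee(): 
    s=get_state(); return s['time'],s['eef_pos'].round(4).tolist(),s['tcp_rot'].round(4).tolist(),s['contact_force'].round(1).tolist(),round(s['opening'],3),s['qpos'].round(2).tolist()
E
python3 - <<'E'
from h import *
print(turn(qdes(.19,0)).round(2), R.from_quat(qdes(.19,.5)).as_matrix()[:,2])
E
```

```text
[-0.96  2.99  0.87] [ 0.47079791  0.09054378 -0.87758256]
```

Call:
jog_arm:
  targets: "-8 7 0 -0.5 1.5 0.5 1;-3 2 -3 -0.5 1.5 0.5 1;0 0 0 0 0 0 1"

```text
time: 6.17
eef_pos: [0.5109, 0.4026, 0.1067]
tcp_rot: [0.995, 0.095, 0.004, -0.001]
contact_force: [0.6, 0.2, -0.9]
opening: 0.999
```

Run:
```python
from h import *
print(ee(),turn(qdes(.19,0)).round(2))
```

```text
(6.1667, [0.5109, 0.4026, 0.1067], [0.9955, 0.0949, 0.0035, -0.0014], [0.6, 0.2, -0.9], 0.999, [0.51, 0.35, 1.73, -0.0, 1.05, 1.89]) [-0.2   0.39 -0.  ]
```

Call:
jog_arm:
  targets: "-3 0 -10 0 0 0 1;-2 0 -8 0 0 0 1;-1 0 -6 0 0 0 1;0 0 -2 0 0 0 1;0 0 0 0 0 0 1"

```text
time: 6.58
eef_pos: [0.508, 0.4035, 0.0848]
tcp_rot: [0.996, 0.094, 0.009, -0.004]
contact_force: [-0.9, -0.1, -0.7]
opening: 1.004
```

Run:
```python
from h import *
print(ee(),turn(qdes(.19,0)).round(2))
```

```text
(6.5833, [0.508, 0.4035, 0.0848], [0.9955, 0.0941, 0.0095, -0.0038], [-0.9, -0.1, -0.7], 1.004, [0.52, 0.37, 1.76, -0.0, 1.0, 1.9]) [-0.53  1.04  0.09]
```

Positioned within 2–3 mm. I'll take a last small step down, then close.

Call:
jog_arm:
  targets: "-1 -1 -4 -0.3 1 0 1;0 0 0 0 0 0 -0.5;0 0 0 0 0 0 -1;0 0 0 0 0 0 -1;0 0 0 0 0 0 -1;0 0 0 0 0 0 -1;0 0 0 0 0 0 -1;0 0 0 0 0 0 -1"
  force: 80

```text
time: 7.25
eef_pos: [0.5063, 0.4045, 0.0811]
tcp_rot: [0.996, 0.093, -0.001, -0.004]
contact_force: [-0.2, 0.2, -0.1]
opening: 0.686
```

Run:
```python
from h import *
print(ee(),turn(qdes(.19,0)).round(2))
w=read_camera("wrist");cv2.imwrite("pics/w3.png",w["pixels"])
```

```text
(7.25, [0.5063, 0.4045, 0.0811], [0.9956, 0.0935, -0.0008, -0.004], [-0.2, 0.2, -0.1], 0.686, [0.51, 0.38, 1.75, 0.01, 1.01, 1.89]) [-0.44 -0.14  0.16]
```

View pics/w3.png

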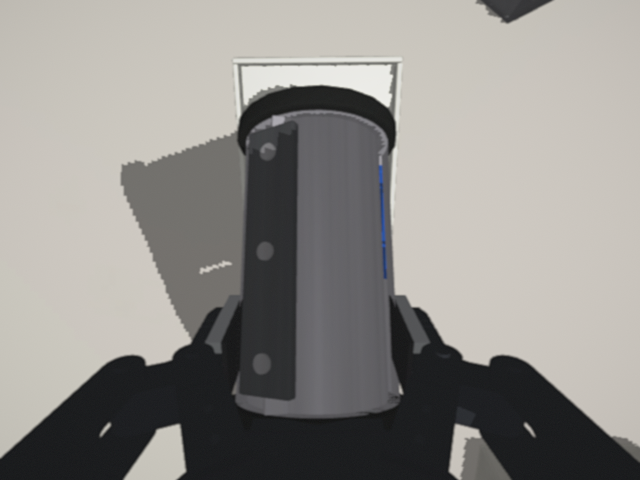

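Opening 0.69 and the pads are closed on the body, clear of the rings. Lifting.

Call:
jog_arm:
  targets: "0 0 8 0 0 0 -1;0 0 20 0 0 0 -1;0 0 30 0 0 0 -1;0 0 35 0 0 0 -1;0 0 35 0 0 0 -1;0 0 30 0 0 0 -1;0 0 10 0 0 0 -1;0 0 0 0 0 0 -1"
  force: 80

```text
time: 7.97
eef_pos: [0.4962, 0.3967, 0.2431]
tcp_rot: [0.996, 0.093, -0.015, 0.004]
contact_force: [0.5, -0.3, -4.2]
opening: 0.689
```

Run:
```python
from h import *
print(ee(),turn(qdes(.15,.52)).round(2))
w=read_camera("wrist");cv2.imwrite("pics/w4.png",w["pixels"])
s=read_camera("scene");cv2.imwrite("pics/s4.png",cv2.resize(s["pixels"][250:450,120:400],None,fx=2.5,fy=2.5))
```

```text
(7.9667, [0.4962, 0.3967, 0.2431], [0.9955, 0.0932, -0.0153, 0.0038], [0.5, -0.3, -4.2], 0.689, [0.51, 0.21, 1.65, 0.01, 1.32, 1.9]) [  5.55 -31.09  -1.97]
```

View pics/w4.png

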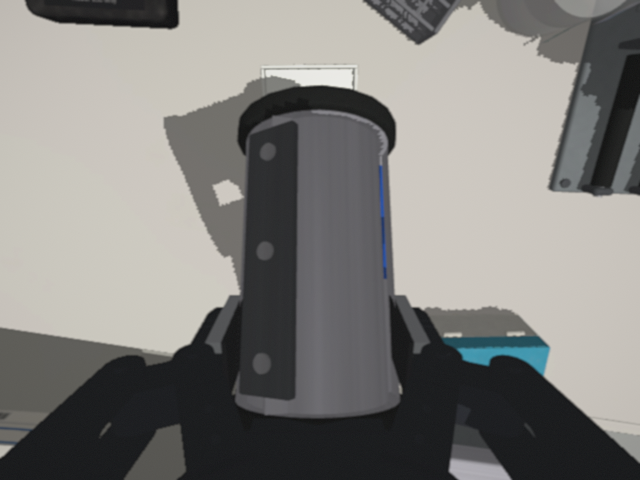

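View pics/s4.png

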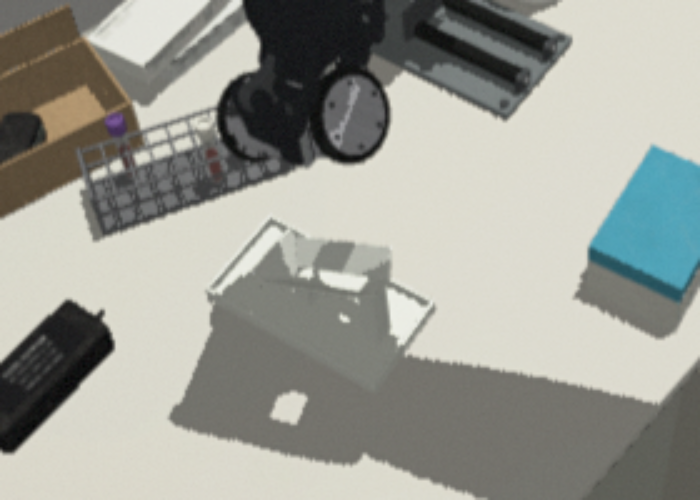

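The drum is held and hasn't moved in the hand. Moving towards the front of the stand while levelling it (leaning to the front).

Call:
jog_arm:
  targets: "0 -20 5 1 -6 -0.5 -1;0 -35 2 1 -6 -0.5 -1;0 -38 0 1 -6 -0.5 -1;0 -38 0 1 -6 -0.5 -1;0 -38 0 1 -6 0 -1;0 -38 0 0 -1 0 -1;0 -38 0 0 0 0 -1;0 -30 0 0 0 0 -1;0 -20 0 0 0 0 -1;0 0 0 0 0 0 -1"

```text
time: 8.9
eef_pos: [0.4713, 0.0891, 0.1977]
tcp_rot: [0.971, 0.076, 0.227, -0.01]
contact_force: [-0.2, 0.5, -4.0]
opening: 0.69
```

Run:
```python
from h import *
print(ee(),turn(qdes(.142,.5236)).round(2))
w=read_camera("wrist");cv2.imwrite("pics/w5.png",w["pixels"])
```

```text
(8.9, [0.4713, 0.0891, 0.1977], [0.9708, 0.0762, 0.2272, -0.0096], [-0.2, 0.5, -4.0], 0.69, [-0.07, -0.39, 2.34, 0.12, 0.75, 1.27]) [ 1.46 -3.55 -0.59]
```

View pics/w5.png

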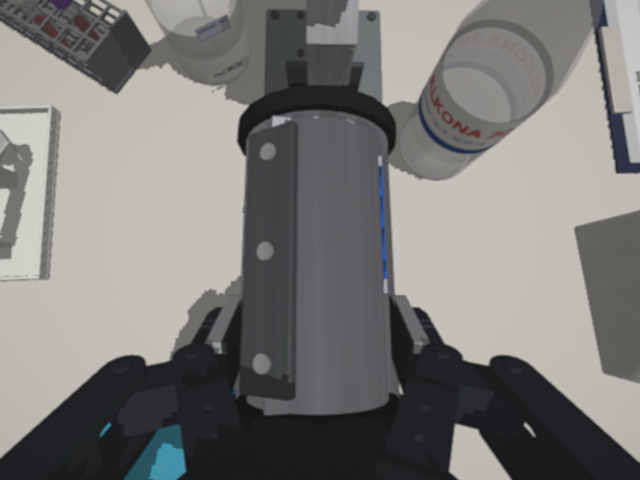

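Run:
```python
from h import *
w=read_camera("wrist")
img=w["pixels"].copy()
def box(v):
    Rz=R.from_euler('z',v[2]).as_matrix();o=[]
    L=[]
    for x in np.linspace(-.095,.135,60): L+=[(x,.062,.01),(x,-.062,.01)]
    for y in np.linspace(-.062,.062,40): L+=[(-.095,y,.01),(.135,y,.01)]
    for x in np.linspace(-.019,.015,30): L+=[(x,.015,.114),(x,-.015,.114)]
    for y in np.linspace(-.015,.015,30): L+=[(-.019,y,.114),(.015,y,.114)]
    for y in np.linspace(-.03,.03,30): L+=[(.04,y,.05)]
    return np.array([Rz@np.array(l)+[v[0],v[1],0] for l in L])
img=cv2.resize(img[0:170,200:480],None,fx=2.8,fy=2.8,interpolation=cv2.INTER_CUBIC)
for u in proj(w,box([.647,.106,.1417])): cv2.circle(img,(int((u[0]-200)*2.8),int(u[1]*2.8)),1,(0,255,255),-1)
cv2.imwrite("pics/w5o.png",img)
```

```text
(no output)
```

View pics/w5o.png

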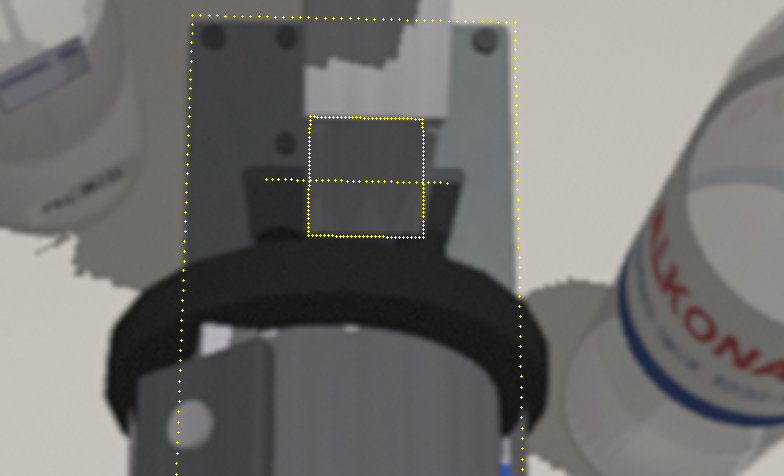

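The stand overlay fits the spout mouth within 1 px, so the stand pose (0.647, 0.106, yaw 0.142) is confirmed. Descending to the staging pose in front of the spout.

Call:
jog_arm:
  targets: "12 0 -12 0.7 -1.7 -0.3 -1;15 0 -20 0.7 -1.7 -0.3 -1;10 0 -25 0 0 0 -1;8 0 -25 0 0 0 -1;5 0 -25 0 0 0 -1;3 0 -15 0 0 0 -1;0 0 0 0 0 0 -1"

```text
time: 9.58
eef_pos: [0.5222, 0.0997, 0.0652]
tcp_rot: [0.964, 0.074, 0.253, -0.022]
contact_force: [-0.8, -0.3, -4.6]
opening: 0.689
```

Run:
```python
from h import *
print(ee(),turn(qdes(.142,.5236)).round(2))
```

```text
(9.5833, [0.5222, 0.0997, 0.0652], [0.9644, 0.074, 0.2528, -0.0219], [-0.8, -0.3, -4.6], 0.689, [-0.05, -0.03, 2.34, 0.32, 0.34, 1.09]) [-0.18 -0.63 -0.71]
```

Call:
jog_arm:
  targets: "5 -8 -3 0 -0.5 -0.7 -1;6 -4 -6 0 0 0 -1;6 1 -4 0 0 0 -1;0 0 0 0 0 0 -1"

```text
time: 9.92
eef_pos: [0.537, 0.0937, 0.0483]
tcp_rot: [0.965, 0.072, 0.253, -0.022]
contact_force: [0.0, 0.5, -3.7]
opening: 0.685
```

```bash
cat >> h.py <<'E'
S=np.array([.647,.106,0]);SY=.142
def instand(p): return R.from_euler('z',-SY).apply(np.array(p)-S)
E
python3 - <<'E'
from h import *
print(ee(),turn(qdes(.142,.5236)).round(2),instand(get_state()['eef_pos']).round(4))
w=read_camera("wrist");cv2.imwrite("pics/w6.png",w["pixels"])
s=read_camera("scene");cv2.imwrite("pics/s6.png",cv2.resize(s["pixels"][130:330,200:400],None,fx=3,fy=3))
E
```

```text
(9.9167, [0.537, 0.0937, 0.0483], [0.9646, 0.0716, 0.2527, -0.0222], [0.0, 0.5, -3.7], 0.685, [-0.07, 0.04, 2.31, 0.37, 0.31, 1.03]) [-0.29 -0.66 -0.45] [-0.1106  0.0034  0.0483]
```

View pics/w6.png

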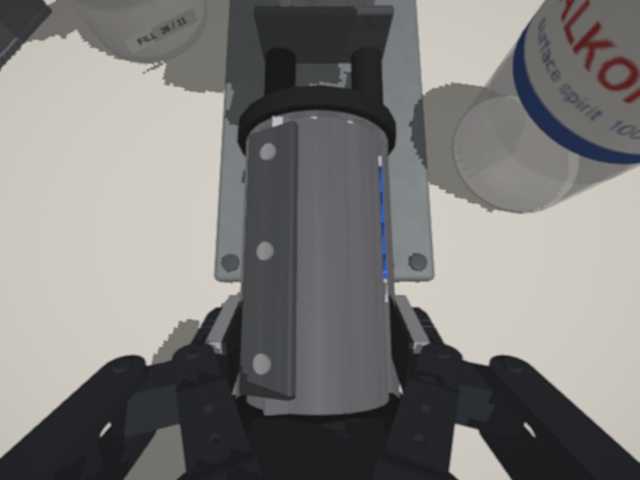

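View pics/s6.png

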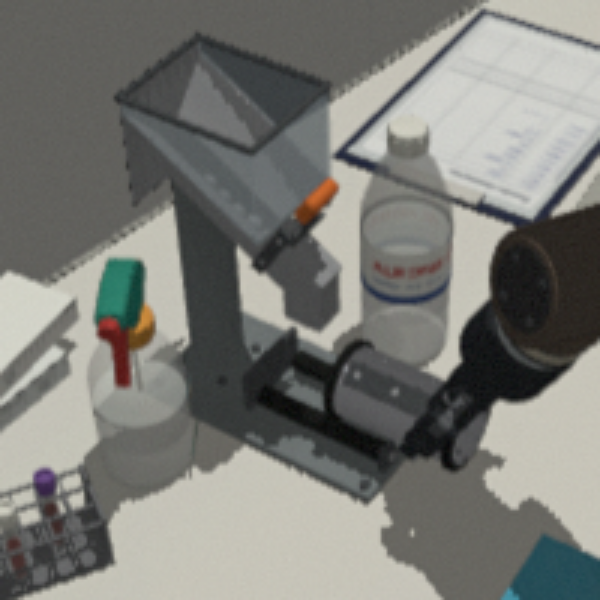

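The drum is level and in front of the rollers, but about 3–4 mm too far left (rollers centred at column 325, drum ring at 317). I'll correct that and slide in.

Call:
jog_arm:
  targets: "6 -3 2 0 -0.7 -0.4 -1;12 1 1 0 0 0 -1;12 2 0 0 0 0 -1;12 2 0 0 0 0 -1;0 0 0 0 0 0 -1"

```text
time: 10.43
eef_pos: [0.5817, 0.0969, 0.056]
tcp_rot: [0.962, 0.069, 0.263, -0.021]
contact_force: [1.1, 0.1, -4.5]
opening: 0.687
```

Run:
```python
from h import *
print(ee(),turn(qdes(.142,.5236)).round(2),instand(get_state()['eef_pos']).round(4))
w=read_camera("wrist");cv2.imwrite("pics/w7.png",w["pixels"])
s=read_camera("scene");cv2.imwrite("pics/s7.png",cv2.resize(s["pixels"][130:330,200:400],None,fx=3,fy=3))
```

```text
(10.4333, [0.5817, 0.0969, 0.056], [0.9622, 0.0689, 0.2628, -0.0208], [1.1, 0.1, -4.5], 0.687, [-0.05, 0.12, 2.22, 0.35, 0.3, 1.07]) [-0.29  0.53 -0.11] [-0.0659  0.0002  0.056 ]
```

View pics/w7.png

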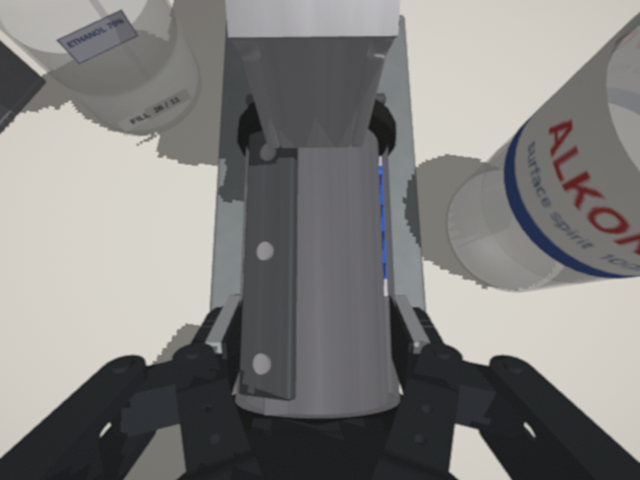

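View pics/s7.png

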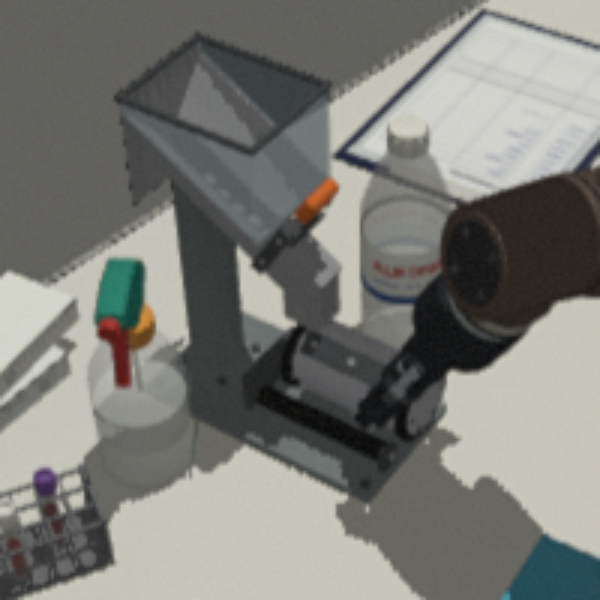

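Well centred under the spout. I'll lower 5 mm and go in the remaining 25 mm or so.

Call:
jog_arm:
  targets: "0 0 -5 0 0.5 0 -1;10 1 -1 0 0 0 -1;10 1 -1 0 0 0 -1;6 1 0 0 0 0 -1;0 0 0 0 0 0 -1"

```text
time: 10.95
eef_pos: [0.6048, 0.1003, 0.0461]
tcp_rot: [0.964, 0.069, 0.255, -0.022]
contact_force: [-0.3, -0.1, -5.0]
opening: 0.69
```

Run:
```python
from h import *
print(ee(),turn(qdes(.142,.5236)).round(2),instand(get_state()['eef_pos']).round(4))
w=read_camera("wrist");cv2.imwrite("pics/w8.png",w["pixels"])
s=read_camera("scene");cv2.imwrite("pics/s8.png",cv2.resize(s["pixels"][210:310,250:370],None,fx=5,fy=5,interpolation=cv2.INTER_CUBIC))
```

```text
(10.95, [0.6048, 0.1003, 0.0461], [0.9642, 0.0689, 0.2552, -0.0217], [-0.3, -0.1, -5.0], 0.69, [-0.04, 0.19, 2.15, 0.33, 0.31, 1.1]) [-0.34 -0.37 -0.14] [-0.0426  0.0004  0.0461]
```

View pics/w8.png

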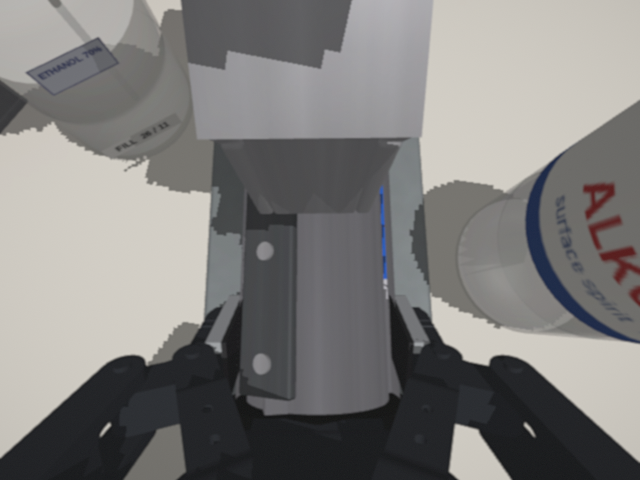

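View pics/s8.png

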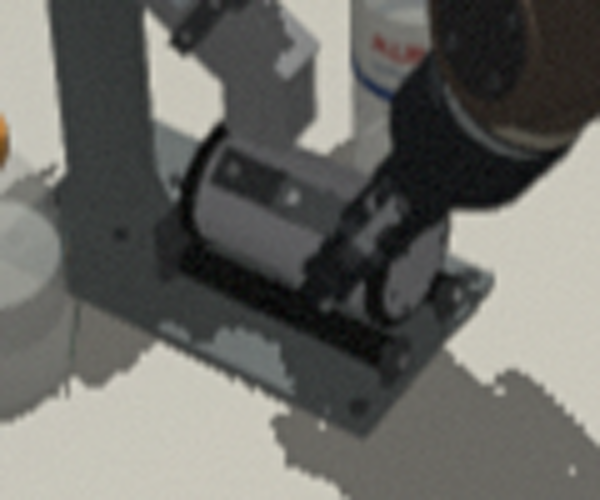

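Call:
jog_arm:
  targets: "2 0 0 0 -0.3 0 -1;2 0 0 0 0 0 -1;2 0 0 0 0 0 -1;0 0 0 0 0 0 -1"

```text
time: 11.38
eef_pos: [0.609, 0.1005, 0.0448]
tcp_rot: [0.964, 0.069, 0.256, -0.022]
contact_force: [-0.4, 0.2, -4.7]
opening: 0.685
```

Run:
```python
from h import *
print(ee(),turn(qdes(.142,.5236)).round(2),instand(get_state()['eef_pos']).round(4))
```

```text
(11.3833, [0.609, 0.1005, 0.0448], [0.9639, 0.0692, 0.2562, -0.0219], [-0.4, 0.2, -4.7], 0.685, [-0.04, 0.2, 2.14, 0.33, 0.3, 1.09]) [-0.36 -0.25 -0.18] [-0.0384 -0.      0.0448]
```

Call:
jog_arm:
  targets: "2 0 1 0 0 0 -1;1.5 0 1 0 0 0 -1;0 0 0 0 0 0 -1"

```text
time: 11.63
eef_pos: [0.6122, 0.1006, 0.0466]
tcp_rot: [0.964, 0.069, 0.256, -0.022]
contact_force: [-0.2, 0.4, -5.0]
opening: 0.683
```

Call:
jog_arm:
  targets: "2 0 0.5 0 0 0 -1;0 0 0 0 0 0 -1"

```text
time: 11.8
eef_pos: [0.6118, 0.1007, 0.0456]
tcp_rot: [0.965, 0.07, 0.253, -0.023]
contact_force: [0.2, -0.7, -3.8]
opening: 0.683
```

Call:
jog_arm:
  targets: "3 0 0 0 0 0 -1;0 0 0 0 0 0 -1"

```text
time: 11.97
eef_pos: [0.6115, 0.1009, 0.0434]
tcp_rot: [0.966, 0.07, 0.248, -0.023]
contact_force: [-0.0, -0.1, -4.2]
opening: 0.689
```

Run:
```python
from h import *
print(ee(),turn(qdes(.142,.5236)).round(2),instand(get_state()['eef_pos']).round(4))
s=read_camera("scene");cv2.imwrite("pics/s9.png",cv2.resize(s["pixels"][210:310,250:370],None,fx=5,fy=5,interpolation=cv2.INTER_CUBIC))
w=read_camera("wrist");cv2.imwrite("pics/w9.png",w["pixels"])
```

```text
(11.9667, [0.6115, 0.1009, 0.0434], [0.9658, 0.0705, 0.2485, -0.0234], [-0.0, -0.1, -4.2], 0.689, [-0.04, 0.21, 2.13, 0.32, 0.32, 1.11]) [-0.42 -1.17 -0.37] [-0.0358 -0.      0.0434]
```

View pics/s9.png

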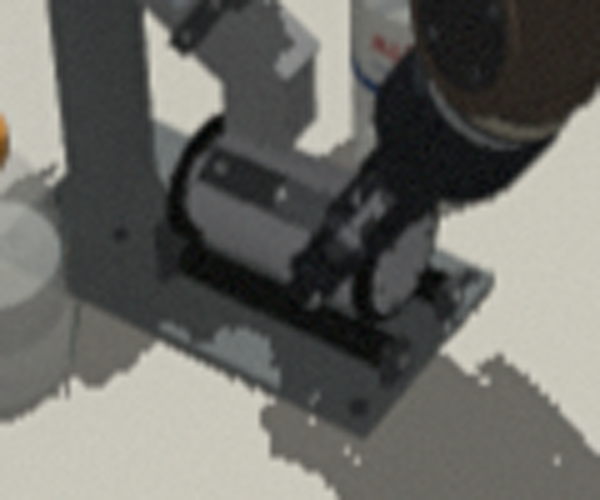

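View pics/w9.png

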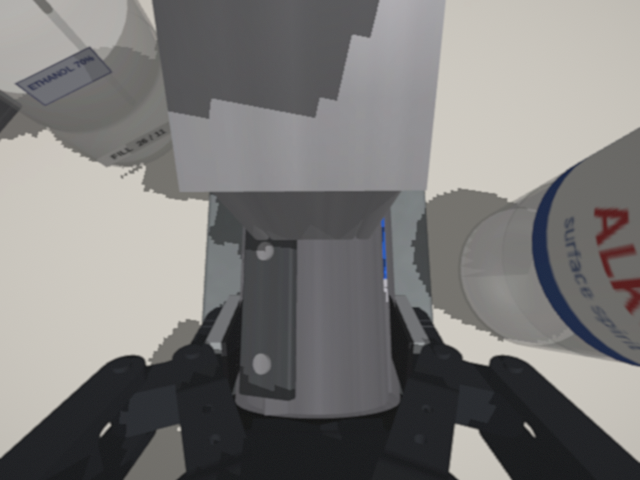

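The TCP stalls at stand x ≈ -36 mm, which is where I predicted the back stop (seat plus 2 mm). I'll back off about 1 mm, re-level and lower onto the rollers.

Call:
jog_arm:
  targets: "-1.5 0 0 -0.4 -1.2 -0.4 -1;0 0 0 0 0 0 -1"

```text
time: 12.23
eef_pos: [0.6112, 0.1009, 0.0442]
tcp_rot: [0.963, 0.068, 0.26, -0.018]
contact_force: [-1.2, 0.4, -4.7]
opening: 0.689
```

Call:
jog_arm:
  targets: "0 0 -2 0 -0.3 0 -1;0 0 -2 0 0 0 -1;0 0 -2 0 0 0 -1"

```text
time: 12.48
eef_pos: [0.6122, 0.1013, 0.0409]
tcp_rot: [0.962, 0.069, 0.263, -0.018]
contact_force: [-32.6, -9.1, 33.1]
opening: 0.688
```

Run:
```python
from h import *
print(ee(),turn(qdes(.142,.5236)).round(2),instand(get_state()['eef_pos']).round(4))
```

```text
(12.4833, [0.6122, 0.1013, 0.0409], [0.962, 0.0691, 0.2634, -0.0184], [-32.6, -9.1, 33.1], 0.688, [-0.04, 0.21, 2.14, 0.34, 0.28, 1.09]) [-0.04  0.62 -0.07] [-0.0351  0.0003  0.0409]
```

Call:
jog_arm:
  targets: "-2 -0.3 0 0 0.3 0 -1;0 0 0 0 0 0 -1"

```text
time: 12.65
eef_pos: [0.6119, 0.1008, 0.0432]
tcp_rot: [0.962, 0.069, 0.263, -0.018]
contact_force: [0.5, 0.4, -3.8]
opening: 0.69
```

Run:
```python
from h import *
print(ee(),turn(qdes(.142,.5236)).round(2),instand(get_state()['eef_pos']).round(4))
```

```text
(12.65, [0.6119, 0.1008, 0.0432], [0.9622, 0.069, 0.2628, -0.0184], [0.5, 0.4, -3.8], 0.69, [-0.04, 0.2, 2.14, 0.33, 0.28, 1.1]) [-0.03  0.55 -0.06] [-0.0355 -0.0002  0.0432]
```

Call:
jog_arm:
  targets: "-2 0 0 0 0.3 0 -1;-1 0 -1 0 0 0 -1;0 0 -1 0 0 0 -1"

```text
time: 12.9
eef_pos: [0.61, 0.1006, 0.0417]
tcp_rot: [0.963, 0.069, 0.261, -0.018]
contact_force: [-2.4, 2.3, -0.2]
opening: 0.686
```

Run:
```python
from h import *
print(ee(),turn(qdes(.142,.5236)).round(2),instand(get_state()['eef_pos']).round(4))
```

```text
(12.9, [0.61, 0.1006, 0.0417], [0.9627, 0.0687, 0.2612, -0.0185], [-2.4, 2.3, -0.2], 0.686, [-0.04, 0.2, 2.15, 0.33, 0.28, 1.1]) [-0.03  0.36 -0.03] [-0.0374 -0.0001  0.0417]
```

The drum is resting lightly on the rollers. Releasing.

Call:
jog_arm:
  targets: "0 0 0 0 0 0 -0.2;0 0 0 0 0 0 0.6;0 0 0 0 0 0 1;0 0 0 0 0 0 1;0 0 0 0 0 0 1;0 0 0 0 0 0 1"

```text
time: 13.4
eef_pos: [0.6157, 0.1001, 0.0465]
tcp_rot: [0.961, 0.068, 0.268, -0.017]
contact_force: [0.5, -0.1, -0.1]
opening: 1.006
```

Run:
```python
from h import *
print(ee(),turn(qdes(.142,.5236)).round(2),instand(get_state()['eef_pos']).round(4))
w=read_camera("wrist");cv2.imwrite("pics/w10.png",w["pixels"])
```

```text
(13.4, [0.6157, 0.1001, 0.0465], [0.9609, 0.0679, 0.2679, -0.0172], [0.5, -0.1, -0.1], 1.006, [-0.04, 0.2, 2.14, 0.33, 0.28, 1.1]) [0.02 1.16 0.1 ] [-0.0318 -0.0014  0.0465]
```

View pics/w10.png

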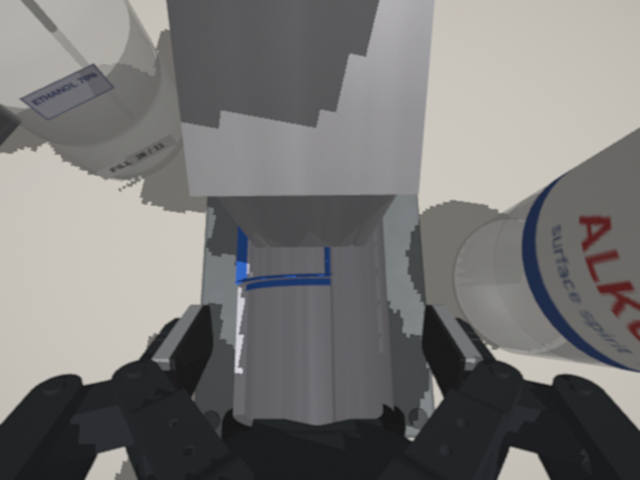

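The drum rolled (the blue port gasket is coming up). Backing out along the tool axis, up and to the front.

Call:
jog_arm:
  targets: "-8 -1 12 0 0.5 0 1;-15 -2 25 0 0 0 1;-17 -2 28 0 0 0 1;-17 -2 28 0 0 0 1;-17 -2 28 0 0 0 1;-17 -2 28 0 0 0 1;-10 -2 15 0 0 0 1;0 0 0 0 0 0 1"

```text
time: 14.12
eef_pos: [0.5102, 0.0858, 0.2173]
tcp_rot: [0.962, 0.067, 0.265, -0.016]
contact_force: [0.9, -0.5, 1.0]
opening: 1.003
```

Run:
```python
from h import *
print(ee(),turn(qdes(.142,.55)).round(2),instand(get_state()['eef_pos']).round(4))
w=read_camera("wrist");s=read_camera("scene");t=read_camera("top")
import pickle;pickle.dump((w,s,t),open("p11.pkl","wb"))
for n,p in(("w",w),("s",s),("t",t)): 
    cv2.imwrite(f"pics/{n}11.png",p["pixels"])
    print(n,[(m["uv"],m["p"]) for m in mark_of("gate_grip",p)[:3]],[(m["uv"],m["p"],m["mask"].sum()) for m in silhouettes("gate_grip",p)[:3]])
    hsv=cv2.cvtColor(p["pixels"],cv2.COLOR_BGR2HSV);k=cv2.inRange(hsv,(3,130,90),(16,255,255))
    nn,l,st,c=cv2.connectedComponentsWithStats(k);print([(st[i].tolist(),c[i].round(1).tolist()) for i in range(1,nn) if st[i,4]>15])
```

```text
(14.1167, [0.5102, 0.0858, 0.2173], [0.9619, 0.067, 0.2645, -0.0165], [0.9, -0.5, 1.0], 1.003, [-0.08, -0.34, 2.28, 0.17, 0.68, 1.24]) [ 0.32 -0.74  0.23] [-0.1383 -0.0007  0.2173]
w [([312.1, 36.6], 0.9)] [([314.8, 36.0], 0.94, np.int64(3012))]
[([274, 15, 79, 31, 2237], [313.0, 29.8])]
s [([246.4, 286.9], 0.58), ([303.7, 196.0], 0.56)] [([305.8, 197.2], 0.64, np.int64(115))]
[([299, 190, 13, 14, 86], [305.0, 196.3])]
t [([355.8, 186.2], 0.51)] [([356.0, 183.6], 0.67, np.int64(259))]
[([284, 150, 14, 12, 63], [291.7, 156.6]), ([350, 179, 20, 11, 183], [359.1, 184.0])]
```

View pics/w11.png

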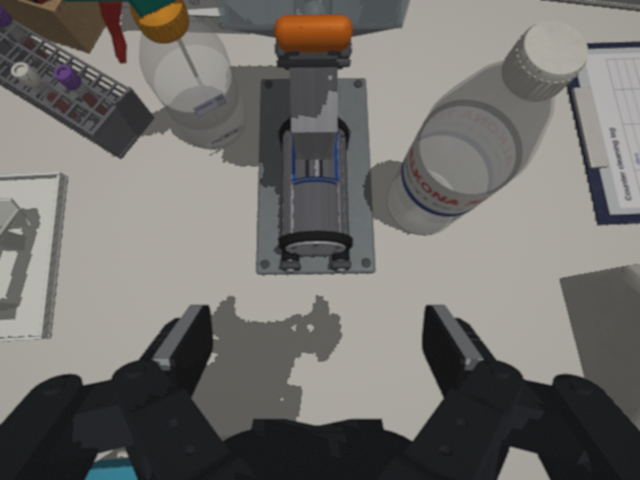

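View pics/s11.png

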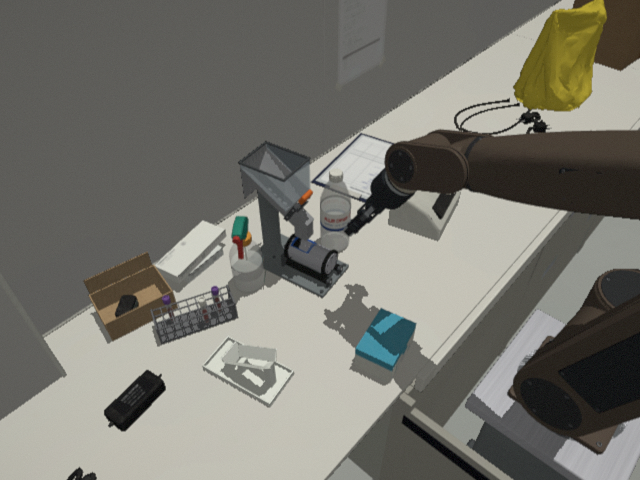

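The drum is seated between the rollers with the blue-gasketed port up under the spout. The orange handle is at wrist px (313,30). Triangulating it.

Run:
```python
from h import *
import pickle;w,s,t=pickle.load(open("p11.pkl","rb"))
O=[(w,(313,31)),(s,(305,196.3)),(t,(359.1,184))]
for c in (O,O[:2],O[1:],[O[0],O[2]]):
    X=tri(c);print(X.round(4),instand(X).round(4),[ (proj(p,X)[0]-u).round(1).tolist() for p,u in c])
X=at_z(w,(313,31),.233);print(X.round(4),instand(X).round(4))
X=at_z(t,(359.1,184),.233);print(X.round(4),instand(X).round(4))
# predict current port centre
```

```text
[0.6376 0.1052 0.2324] [-0.0094  0.0005  0.2324] [[0.7, 3.9], [-0.5, -0.7], [-0.3, 0.2]]
[0.6369 0.1056 0.2329] [-0.01    0.0011  0.2329] [[-0.5, 4.1], [-0.4, -0.7]]
[0.638  0.1041 0.2296] [-0.0092 -0.0006  0.2296] [[-0.3, -0.0], [0.2, 0.3]]
[0.6373 0.1052 0.2352] [-0.0097  0.0006  0.2352] [[0.5, -0.1], [-0.1, 0.0]]
[0.6392 0.1057 0.233 ] [-0.0078  0.0008  0.233 ]
[0.6378 0.1048 0.233 ] [-9.30e-03  1.00e-04  2.33e-01]
```

Handle centre is at stand (-9, 0, 233) mm, in line with the stated 233 mm height. Moving to a pre-grasp pose with a 36° lean.

Call:
jog_arm:
  targets: "15 2 12 0.2 -2 0 1;20 3 12 0.2 -2 0 1;20 3 12 0.2 -1.5 0 1;20 3 12 0 0 0 1;15 2 8 0 0 0 1;4 1 1 0 0 0 1;0 0 0 0 0 0 1"

```text
time: 15.15
eef_pos: [0.6117, 0.1014, 0.2695]
tcp_rot: [0.948, 0.066, 0.31, -0.02]
contact_force: [-0.3, -0.6, 0.3]
opening: 0.999
```

Run:
```python
from h import *
print(ee(),turn(qdes(.142,.628)).round(2),instand(get_state()['eef_pos']).round(4))
w=read_camera("wrist");cv2.imwrite("pics/w12.png",w["pixels"])
```

```text
(15.15, [0.6117, 0.1014, 0.2695], [0.9483, 0.0656, 0.3097, -0.02], [-0.3, -0.6, 0.3], 0.999, [-0.04, -0.16, 2.07, 0.18, 0.62, 1.28]) [0.13 0.2  0.27] [-0.0356  0.0005  0.2695]
```

View pics/w12.png

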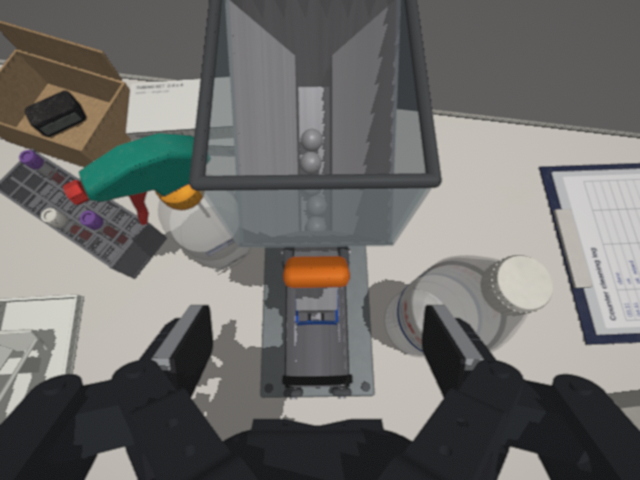

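Call:
jog_arm:
  targets: "6 1 -10 0 0.2 0.2 1;8 1 -12 0 0 0 1;8 1 -12 0 0 0 1;6 1 -8 0 0 0 1;0 0 0 0 0 0 1"

```text
time: 15.62
eef_pos: [0.6374, 0.1057, 0.2235]
tcp_rot: [0.949, 0.067, 0.307, -0.021]
contact_force: [0.1, -1.0, -0.2]
opening: 0.997
```

Run:
```python
from h import *
print(ee(),turn(qdes(.142,.628)).round(2),instand(get_state()['eef_pos']).round(4))
w=read_camera("wrist");cv2.imwrite("pics/w13.png",w["pixels"])
hsv=cv2.cvtColor(w["pixels"],cv2.COLOR_BGR2HSV);k=cv2.inRange(hsv,(3,130,90),(16,255,255))
nn,l,st,c=cv2.connectedComponentsWithStats(k)
for i in range(1,nn):
  if st[i,4]>200: print(st[i],c[i],instand(at_z(w,c[i],.235)).round(4))
```

```text
(15.6167, [0.6374, 0.1057, 0.2235], [0.949, 0.0674, 0.3072, -0.0209], [0.1, -1.0, -0.2], 0.997, [-0.03, -0.05, 2.05, 0.2, 0.53, 1.26]) [ 0.12 -0.1   0.04] [-0.0096  0.0011  0.2235]
[ 273  285   91   47 3801] [317.41725862 308.46119442] [-0.0105  0.001   0.235 ]
```

View pics/w13.png

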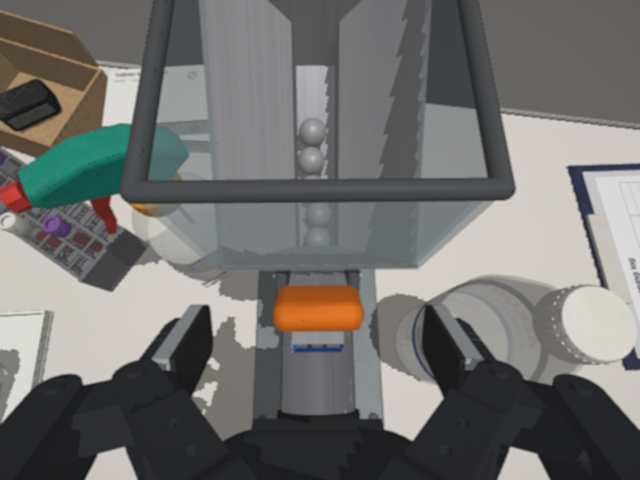

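Call:
jog_arm:
  targets: "6 0 -3 0 0 0 1;4 0 -2 0 0 0 1;1 0 0 0 0 0 1"

```text
time: 15.92
eef_pos: [0.6483, 0.1058, 0.2197]
tcp_rot: [0.949, 0.068, 0.308, -0.021]
contact_force: [-0.7, 1.1, 0.2]
opening: 1.0
```

Call:
jog_arm:
  targets: "0 0 0 0 0 0 -0.3;0 0 0 0 0 0 -0.5;0 0 0 0 0 0 -1;0 0 0 0 0 0 -1;0 0 0 0 0 0 -1;0 0 0 0 0 0 -1;0 0 0 0 0 0 -1;0 0 0 0 0 0 -1"
  force: 60

```text
time: 16.58
eef_pos: [0.6486, 0.107, 0.2221]
tcp_rot: [0.948, 0.068, 0.309, -0.022]
contact_force: [1.2, 0.4, -1.3]
opening: 0.409
```

Run:
```python
from h import *
print(ee(),turn(qdes(.142,.628)).round(2),instand(get_state()['eef_pos']).round(4))
w=read_camera("wrist");cv2.imwrite("pics/w14.png",w["pixels"])
```

```text
(16.5833, [0.6486, 0.107, 0.2221], [0.9483, 0.0678, 0.3092, -0.0218], [1.2, 0.4, -1.3], 0.409, [-0.03, -0.02, 2.03, 0.2, 0.52, 1.26]) [ 0.02  0.14 -0.03] [0.0017 0.0008 0.2221]
```

View pics/w14.png

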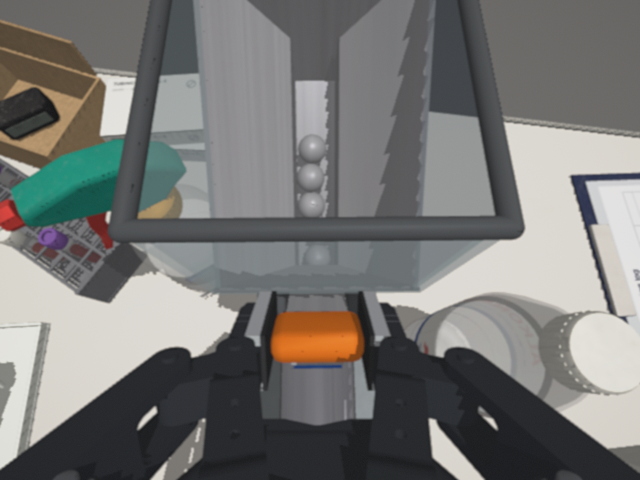

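Handle gripped (opening 0.41, about 35 mm). Drawing the gate up and to the front.

Call:
jog_arm:
  targets: "-3.2 -0.5 5.1 0 0 0 -1;-3.2 -0.5 5.1 0 0 0 -1;-3.2 -0.5 5.1 0 0 0 -1;-3.2 -0.5 5.1 0 0 0 -1;-3.2 -0.5 5.1 0 0 0 -1;-3.2 -0.5 5.1 0 0 0 -1;0 0 0 0 0 0 -1"

```text
time: 17.22
eef_pos: [0.6285, 0.1039, 0.2548]
tcp_rot: [0.948, 0.068, 0.31, -0.022]
contact_force: [1.0, 0.6, -0.7]
opening: 0.408
```

Run:
```python
from h import *
print(ee(),turn(qdes(.142,.628)).round(2),instand(get_state()['eef_pos']).round(4))
```

```text
(17.2167, [0.6285, 0.1039, 0.2548], [0.9481, 0.0675, 0.31, -0.0219], [1.0, 0.6, -0.7], 0.408, [-0.04, -0.11, 2.05, 0.19, 0.59, 1.27]) [-0.01  0.23 -0.01] [-0.0186  0.0006  0.2548]
```

Call:
jog_arm:
  targets: "-2.6 -0.4 4.2 0 0 0 -1;-2.6 -0.4 4.2 0 0 0 -1;-2.6 -0.4 4.2 0 0 0 -1"

```text
time: 17.47
eef_pos: [0.6244, 0.1031, 0.2607]
tcp_rot: [0.946, 0.064, 0.316, -0.023]
contact_force: [60.9, 14.3, -36.9]
opening: 0.407
```

Run:
```python
from h import *
print(ee(),turn(qdes(.142,.628)).round(2),instand(get_state()['eef_pos']).round(4))
w=read_camera("wrist");cv2.imwrite("pics/w15.png",w["pixels"])
```

```text
(17.4667, [0.6244, 0.1031, 0.2607], [0.9463, 0.0643, 0.316, -0.0226], [60.9, 14.3, -36.9], 0.407, [-0.04, -0.13, 2.06, 0.19, 0.58, 1.27]) [-0.26  0.93  0.33] [-0.0227  0.0003  0.2607]
```

View pics/w15.png

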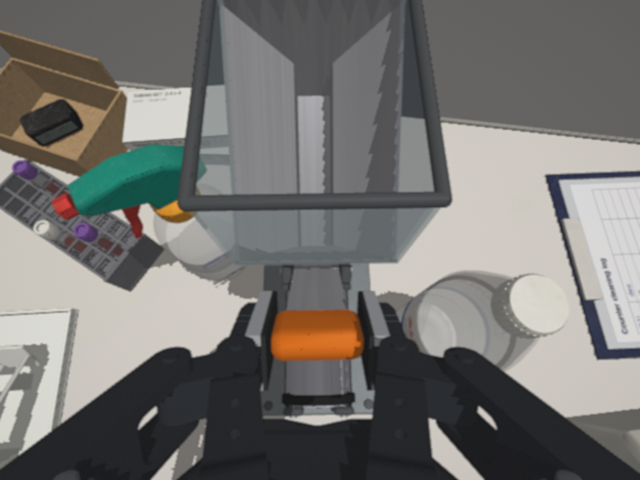

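The end stop is reached (45.7 mm travel, force rising to 72 N) and the chute is empty. Relaxing and letting go.

Call:
jog_arm:
  targets: "0 0 0 0 0 0 -1;0 0 0 0 0 0 0;0 0 0 0 0 0 1;0 0 0 0 0 0 1;0 0 0 0 0 0 1;0 0 0 0 0 0 1;0 0 0 0 0 0 1"

```text
time: 18.1
eef_pos: [0.6244, 0.1029, 0.2602]
tcp_rot: [0.947, 0.064, 0.315, -0.023]
contact_force: [0.5, 0.7, 0.0]
opening: 1.001
```

Call:
jog_arm:
  targets: "-6 -1 10 0 0 0 1;-12 -2 18 0 0 0 1;-15 -2 22 0 0 0 1;-15 -2 22 0 0 0 1;-15 -2 22 0 0 0 1;-15 -2 20 0 0 0 1;-15 -2 10 0 0 0 1;-10 -2 0 0 0 0 1;0 0 0 0 0 0 1"

```text
time: 18.85
eef_pos: [0.514, 0.0869, 0.3921]
tcp_rot: [0.946, 0.064, 0.316, -0.022]
contact_force: [0.8, 0.4, -0.3]
opening: 1.005
```

Run:
```python
from h import *
print(ee(),instand(get_state()['eef_pos']).round(4))
w=read_camera("wrist");s=read_camera("scene");t=read_camera("top")
cv2.imwrite("pics/w16.png",w["pixels"]);cv2.imwrite("pics/s16.png",cv2.resize(s["pixels"][130:330,200:420],None,fx=3,fy=3))
cv2.imwrite("pics/t16.png",cv2.resize(t["pixels"][80:380,240:460],None,fx=2,fy=2))
O=[]
for p in (w,s,t):
    hsv=cv2.cvtColor(p["pixels"],cv2.COLOR_BGR2HSV);k=cv2.inRange(hsv,(3,130,90),(16,255,255))
    nn,l,st,c=cv2.connectedComponentsWithStats(k);print([(st[i].tolist(),c[i].round(1).tolist()) for i in range(1,nn) if st[i,4]>15])
```

```text
(18.85, [0.514, 0.0869, 0.3921], [0.9463, 0.0635, 0.3163, -0.0221], [0.8, 0.4, -0.3], 1.005, [-0.1, -0.5, 2.1, 0.17, 0.92, 1.28]) [-1.343e-01 -1.000e-04  3.921e-01]
[([294, 201, 43, 18, 687], [315.3, 210.0])]
[([307, 180, 14, 14, 91], [313.8, 186.3])]
[([284, 150, 14, 11, 61], [291.9, 156.5]), ([353, 188, 22, 12, 205], [363.4, 193.2])]
```

View pics/w16.png

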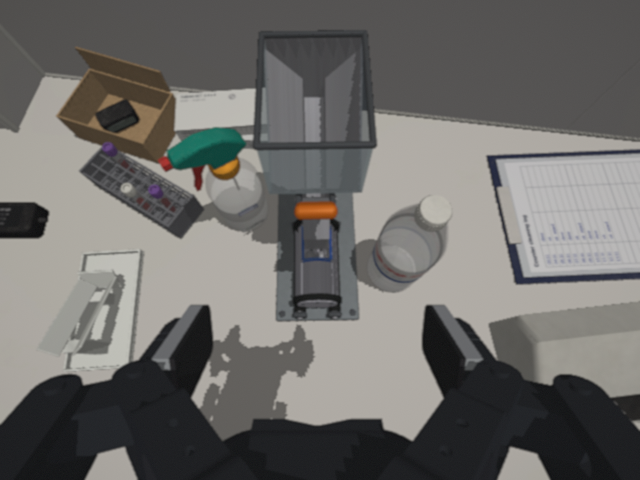

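View pics/s16.png

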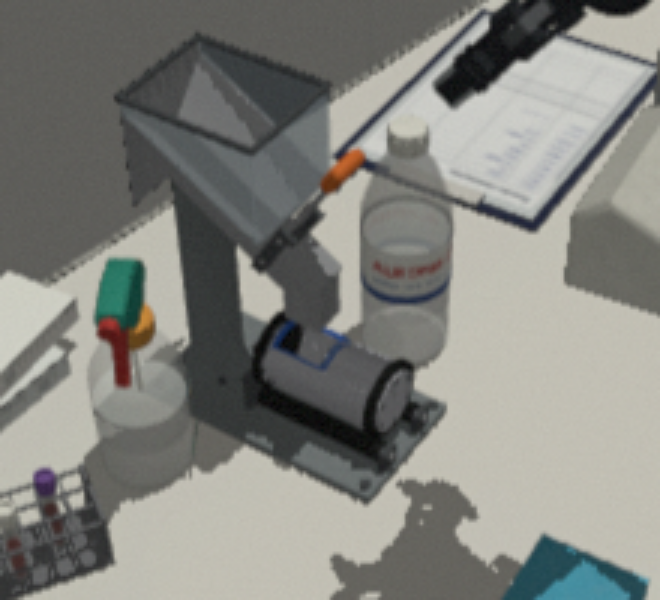

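View pics/t16.png

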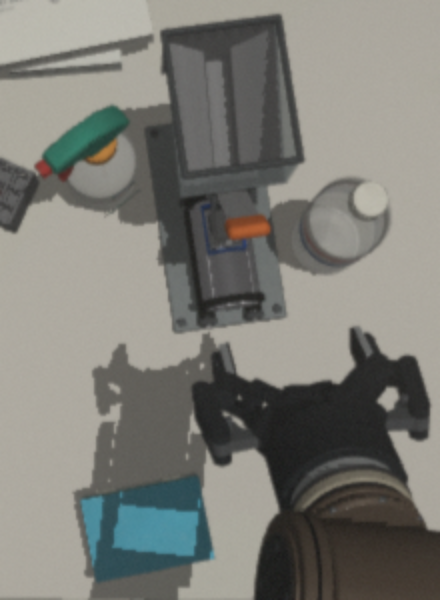

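Gate is open, the chute is empty and no balls are loose. I'll check the drum's position, the gate travel and the balls through the port, with time to spare.

Run:
```python
from h import *
w=read_camera("wrist");s=read_camera("scene");t=read_camera("top")
X=tri([(w,(315.3,210)),(s,(313.8,186.3)),(t,(363.4,193.2))]);print("handle",instand(X).round(4))
for b in ["ball_1"]:
  for p in(w,s,t): print([(m["uv"],m["p"]) for m in spot_in(b,p)])
img=cv2.resize(w["pixels"][180:330,260:380],None,fx=5,fy=5,interpolation=cv2.INTER_CUBIC)
Rz=R.from_euler('z',SY).as_matrix()
L=[]
for x in (-.078,-.07,.03,.038):
  for a in np.linspace(0,2*np.pi,120): L.append((x,.034*np.cos(a),.059+.034*np.sin(a)))
for q in np.linspace(-1,1,60):
  a=q*np.pi/4
  L+=[(-.023,.03*np.sin(a),.059+.03*np.cos(a)),(.023,.03*np.sin(a),.059+.03*np.cos(a)),(q*.023,.0212,.0802),(q*.023,-.0212,.0802)]
for u in proj(w,np.array(L)@Rz.T+S):
    cv2.circle(img,(int((u[0]-260)*5),int((u[1]-180)*5)),1,(0,255,255),-1)
cv2.imwrite("pics/w17.png",img)
cv2.imwrite("pics/w17b.png",cv2.resize(w["pixels"][200:290,280:350],None,fx=8,fy=8,interpolation=cv2.INTER_CUBIC))
```

```text
handle [-3.290e-02 -1.000e-04  2.684e-01]
[([325.8, 255.4], 0.55), ([308.4, 252.1], 0.49)]
[([242.4, 261.9], 0.21)]
[]
```

View pics/w17.png

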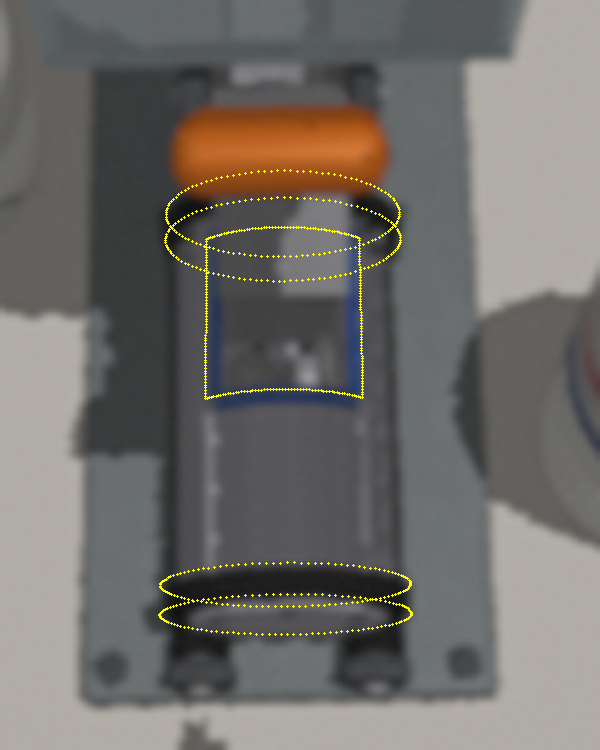

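View pics/w17b.png

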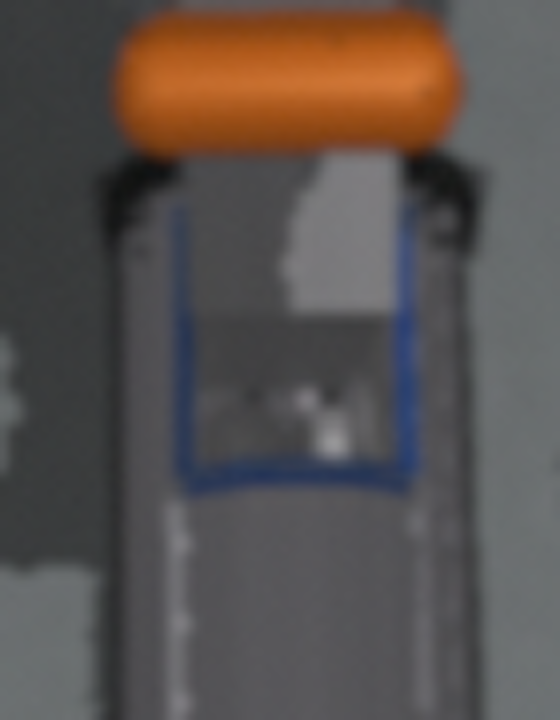

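Run:
```python
from h import *
s=read_camera("scene");t=read_camera("top")
Rz=R.from_euler('z',SY).as_matrix();d=Rz@np.array([-np.sin(np.radians(32)),0,np.cos(np.radians(32))])
for p,u0,u1 in((s,(305,196.3),(313.8,186.3)),(t,(359.1,184),(363.4,193.2))):
    X0=Rz@np.array([-.0095,0,.2325])+S
    for L in (.040,.043,.045): print(L,(proj(p,X0+L*d)[0]-proj(p,X0)[0]).round(2),np.subtract(u1,u0).round(2))
cv2.imwrite("pics/s18.png",cv2.resize(s["pixels"][220:300,270:350],None,fx=7,fy=7,interpolation=cv2.INTER_CUBIC))
print(get_state()['time'])
```

```text
0.04 [ 7.68 -8.96] [  8.8 -10. ]
0.043 [ 8.27 -9.65] [  8.8 -10. ]
0.045 [  8.67 -10.12] [  8.8 -10. ]
0.04 [3.69 8.44] [4.3 9.2]
0.043 [3.98 9.1 ] [4.3 9.2]
0.045 [4.17 9.55] [4.3 9.2]
19.4
```

View pics/s18.png

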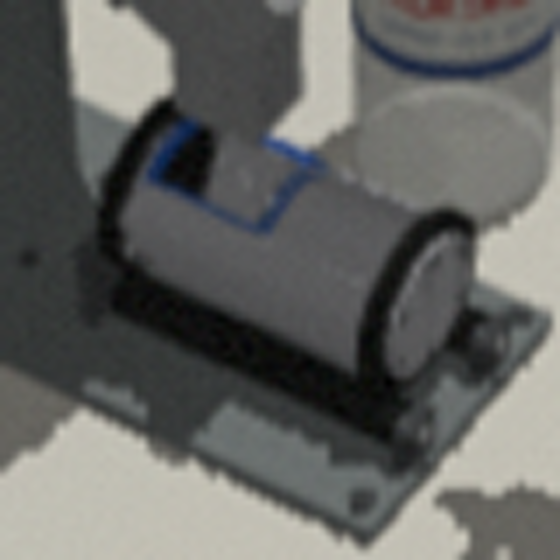

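Call:
jog_arm:
  targets: "0 0 0 0 0 0 1;0 0 0 0 0 0 1;0 0 0 0 0 0 1;0 0 0 0 0 0 1;0 0 0 0 0 0 1;0 0 0 0 0 0 1;0 0 0 0 0 0 1;0 0 0 0 0 0 1;0 0 0 0 0 0 1;0 0 0 0 0 0 1"

```text
time: 20.23
eef_pos: [0.5154, 0.0871, 0.3887]
tcp_rot: [0.947, 0.064, 0.314, -0.023]
contact_force: [-0.5, 0.2, -0.7]
opening: 1.001
```

Run:
```python
from h import *
s=read_camera("scene");a=cv2.imread("pics/s11.png")
d=cv2.absdiff(s["pixels"],a).max(2)
# bottle/tip box moved? compare masks before/after
for tg,box in (("tip_box",(350,305,420,385)),("spray",(225,212,268,297)),("spirit",(328,168,352,190))):
    x0,y0,x1,y1=box;print(tg,(d[y0:y1,x0:x1]>40).mean().round(3))
print(ee(),sign_off())
```

```text
tip_box 0.242
spray 0.0
spirit 0.0
the job is handed in; nothing more can be done
(20.2833, [0.5154, 0.0871, 0.3888], [0.9472, 0.0635, 0.3135, -0.0226], [-0.2, -0.7, -0.6], 1.002, [-0.09, -0.5, 2.1, 0.17, 0.92, 1.28]) None
```

The drum is on the rollers with its port facing up under the spout. The gate is drawn out to its end stop and left open. I handed the job in at 20.3 s, with the gripper open and clear of everything.

- **Drum:** I pushed it lightly against the back stop, then backed it off about 2 mm before letting go. That is the seat's stated gap. The last pictures show its end close to the stop, though a gap of 1–2 mm either way is within the measuring error.
- **Gate:** The gripper travelled 45.7 mm and the pull then rose to about 72 N, which I took as the end stop. After release, the handle's shift in the scene camera picture matched 45 mm. Triangulating its position gave about 43 mm, a difference I put down to measuring error.
- **Balls:** The chute is empty and no ball shows outside the drum. At least two can be seen through the port. I could not count all five because the spout blocks the view.
- **Bottles and tip box:** The picture regions I compared at both bottles were unchanged; for the spirit bottle that was only the cap and neck. The tip box comparison showed 24% of pixels changed. The arm's shadow falls on it in the last pictures, and nothing came near it, so I take it as unmoved, but I did not check its position again.

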